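Unclip the bin's lid stay and prop the lid open

ROBOT

A 6-joint arm with a two-finger parallel gripper is mounted at the origin on the work surface. World frame = base frame: x ahead of the robot, y to its left, z up, the work surface at z = 0. Lengths are in m, angles in rad, forces in N, time in s.
With the tool pointing down it reaches from about 0.35 to 0.975 m from the base axis. Payload 4.9 kg.
Tool frame: the origin (TCP) lies midway between the tips of the shut fingers; the grasp point (between the pads) lies ctrl.grip_depth behind it (ctrl.grip_depth is the distance from the TCP to the grasp point, in m); z points along the fingers, y is the line along which they close (so a half turn about z gives the same grasp; the last joint's range is limited). The gripper opens to 85 mm and grips with 20 to 120 N. Pads are 22 mm wide; open, the fingers measure 114 mm over their backs; the gripper's body (76 mm by 85 mm) begins 54 mm behind the grasp point. The pads swing forward as they close: fully open they stand 13 mm farther back than shut.
Start: joints at [1.189, 0.053, 1.613, -0, 1.476, -0.119], TCP at [0.162, 0.604, 0.208] pointing down, gripper open.
Joint ranges: [-3.01, 3.01], [-1.01, 2.22], [0.06, 2.58], [-1.02, 4.17], [0.09, 2.62], [-3.14, 3.14]. Speed limits (rad/s): [2.57, 2.57, 3.14, 3.14, 3.14, 3.14].

INTERFACE

Orientations are given as a rotation vector (axis times angle).
In Python, from station import ctrl, get_image, camera_model gives the robot as it stands. The module is installed in compiled form; this text tells all that it offers.
- The arm moves only by the shell command python3 -m crank 'ROWS' [FORCE]. ROWS is JSON, a list of rows, each a list of 7 numbers: the shift along the tool's x, y, z in mm, then the turn, a rotation vector about the tool's x, y, z in rad, then the opening, from -1 (shut) to 1 (fully open). A call has exactly 10 rows; each row shifts and turns the commanded pose from where the row before left it, along the tool's axes as they then stand; what a row does not reach is not made up. A row lasts 1/12 s, in which the tool goes at most 41.7 mm and 7.16 degrees, less where a joint would pass 70% of its speed; a pose out of reach is approached as far as the arm can. A call with a gripper value outside its range is refused whole. The fingers move at their own pace and stop on an object; FORCE is the grip in N (left out, the last holds). Time passes only in rows, so rows that do not move let the fingers close, or fill a call up. It gives the time, the measured TCP pose, the force, the opening and the grip force at its end, in the units of the state.
- ctrl.get_obs(): the state, without advancing time (a new reading comes with each control period).
- get_image(name): name is "side" or "top" or "wrist"; returns the picture (420x560x3 uint8, red, green, blue); there is no depth.
- camera_model(name): a dict with "vertical_fov" (degrees; the focal length in pixels is half the picture's height over the tangent of half this angle, whatever the lens; pixels are square), "cx", "cy" (the principal point, pixels), "R" (3x3) and "t" (3): a world point X has camera coordinates R X + t; the wrist camera has in their place "hand_eye" (4x4, takes a point from camera to tool coordinates, whose origin is the TCP and whose axes are the flange's). Camera axes: x right, y down, z forward; pixel columns grow to the right and rows downward; lengths in m; the calibration is good to about 2 mm. A picture is of the moment at which its call begins: read the wrist's pose just before it. camera_model takes no time and is no camera call.
- ctrl.finish_job(): hands the job in; it is judged then, once.
The state is a dict: "t": time; "q": joint angles; "dq": joint speeds; "effort": joint torques, N m; "tool_pos": TCP position; "tool_rot": TCP orientation; "contact_force": force on the tool from outside, world axes, zero at the start; "wrist_torque": the same for the moment, N m; "opening": finger opening in m; "grip_force": force on a finger pad.
Only numpy, scipy, OpenCV 4.12 (cv2) and the standard library are available. Lean on these libraries where they do the work, as an engineer would, in place of code of your own. Each camera call takes 0.05 s, during which the arm holds its last target. There are 200 camera calls.

TASK

Get the green recycling bin ready for the flattened cans: take the red tab of the lid stay, snap the stay's round bar forward out of its spring clips, lift the lid with the stay and stand the bar in the groove on the bin's front ledge so that the lid stays propped open by itself. Set it down gently, do not let the lid slam, and leave everything else on the cart where it is.

Things in the scene. Friction and masses are not known exactly. Their poses are not given: they have to be found in the camera images.
- bin: Green plastic bin screwed to the cart, 210 (x) x 280 (y) x 200 high. Origin: on the underside, 130 behind the front wall's outer face, mid-way in y; x points from its front (the side with clips and red tab, nearest the robot) to its back, y along the front wall, z up. On the front rim is a yellow ledge, x = -142 to -98, top at z = 186, with a groove along y.
- lid (a joint): Angle of the flat grey lid (0.2 to 0.33 kg) about its hinge axis, parallel to bin y at x = 84, z = 206: 0 closed, positive opening upward at the front, 0.595 with the bar in the groove. It falls shut if not held. 6 thick, 284 wide, reaching 182 forward of the hinge; two lugs (12 wide, y = +-68) reach on to the stay's pivot axis, 239 forward of the hinge axis.
- stay (a joint): Angle of the stay relative to the lid about the pivot axis at the lugs (parallel to bin y): 0 when square to the lid (hanging straight down with lid closed), positive when its foot swings forward, away from the bin. It swings freely from -1.5 to 1.0. If the stay hangs plumb the value is minus the lid angle.
- stay_bar (a point): Centre of the stay's foot bar: a round aluminium bar 12 in diameter, 110 long (plus round ends) parallel to the bin's y, 148 from the pivot axis. The stay is a U: two 8 mm arms at y = +-55 run from the pivot to the bar's ends (90 g in all). At the start the bar is in the clips, 58 above the cart, straight below the pivot.
- stay_tab (a point): Centre of the red round pull tab: a disc 26 in diameter, 14 thick in y (flat faces towards bin +y and -y), on an 8 mm stem 66 forward (-x of the stay) of the bar's centre. Pinch it across its flat faces from above, fingers closing along bin y. The disc turns freely on the stem about its own axis, so the stay can swing while the disc is held. This point's frame turns with the stay.
- clip (a point): Seat of the bar in two black sprung C-clips (20 wide, at y = +-35), at x = -155, z = 58 in the bin's frame, mouths facing bin -x. A forward pull of about 9 to 20 N frees the bar, clear after 18 of travel. Pulled much up or down too, it wedges against a jaw: keep the vertical force low until it lets go (as the bar swings forward the tab rises, 66 per 148).
- groove (a point): Where the bar's centre rests in the groove on the yellow ledge: x = -118, z = 192 in the bin's frame. The groove is 16 wide in x and 160 long, floor at z = 186, between a rounded front ridge (8 wide, at x = -130, top z = 191) and a square rear stop (front face x = -110, top z = 199). With the bar there, the stay stands almost plumb.
- can_a: Flattened gold can, 68 in diameter, 25 high, loose, lying flat; leave alone. Origin at its underside.
- can_b: The other flattened gold can, the same; leave alone.
- bottle: Empty amber glass bottle with steel cap, 68 in diameter, 220 high, standing; leave alone. Origin at its underside.
- funnel: Black plastic funnel standing mouth down, 104 in diameter, 115 high; leave alone. Origin at its underside.
- cup: Aluminium cup, 76 in diameter, 80 high, standing; leave alone. Origin at its underside.

How it is judged:
By the outcome, as a careful person would: the job done as asked, in the order asked, and still so for the second after the job is handed in, with the robot touching nothing.
It also fails if it takes over 51 s, if anything falls off the work surface, if the arm or the gripper's body presses on something with over 40 N, if the wrist force passes 120 N, or if a joint passes its speed limit or range.

## Working session

There is one attempt and no reset: what is moved stays moved. The work goes in short steps, Python scripts to look and compute and a shell command to move; the robot and the scene stay as the last step left them, time stands still between calls to the robot, and variables do not carry over. Pictures are saved under pics/ and viewed, at most 10 in all, crops included, and the job is handed in when it is done.

```bash
mkdir -p pics
python3 - <<'E'
from station import ctrl,get_image,camera_model
import cv2,numpy as np
o=ctrl.get_obs();print(o,ctrl.grip_depth)
for n in("side","top","wrist"):
    print(n,camera_model(n)); im=get_image(n); cv2.imwrite(f"pics/{n}0.png",im[:,:,::-1])
E
```

```text
{'t': 0.0, 'q': array([ 1.18900430e+00,  5.33609760e-02,  1.61428391e+00, -5.65204135e-05,
        1.47600701e+00, -1.18947059e-01]), 'dq': array([ 0.00122289,  0.00040728,  0.00180667, -0.00048993,  0.00023753,
        0.00065587]), 'effort': array([-2.03706964e-03, -3.93680155e+01, -3.70176351e+01, -2.12363634e-04,
        7.12972018e-03, -1.94181627e-05]), 'tool_pos': array([0.16212578, 0.60291211, 0.20686655]), 'tool_rot': array([-0.41162006, -3.11404887,  0.00315523]), 'contact_force': array([-1.11483588,  0.78399216, -0.07938104]), 'wrist_torque': array([0.03460397, 0.00883208, 0.00328591]), 'grip_force': 0.0, 'opening': 0.08533632690332364} 0.0187
side {'vertical_fov': 43.138182098683586, 'cx': 289.0524778574195, 'cy': 208.18750828897697, 'R': array([[ 0.78768927, -0.61601077, -0.00873701],
       [-0.38709354, -0.4838419 , -0.7848921 ],
       [ 0.47927466,  0.62163312, -0.61957087]]), 't': array([-0.41806165,  0.35022934,  0.93628348])}
top {'vertical_fov': 53.72807584432075, 'cx': 280.4793857870832, 'cy': 205.3625212741587, 'R': array([[ 0.11396871, -0.9934817 , -0.00228965],
       [-0.97276422, -0.11112325, -0.20342419],
       [ 0.20184378,  0.02541129, -0.97908802]]), 't': array([-0.00810071,  0.62045189,  0.89421434])}
wrist {'vertical_fov': 61.801617412244994, 'cx': 277.6338990560327, 'cy': 209.8054670164351, 'hand_eye': array([[ 0.00169474, -0.96475737, -0.2631356 ,  0.06765286],
       [ 0.99999718,  0.00119773,  0.00204917, -0.00114621],
       [-0.00166178, -0.26313833,  0.96475668, -0.16630954],
       [ 0.        ,  0.        ,  0.        ,  1.        ]])}
```

View pics/top0.png

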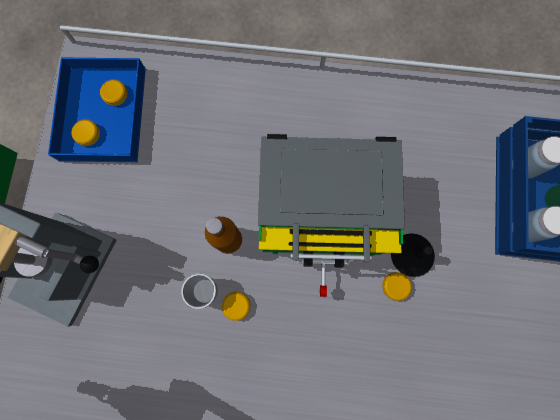

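View pics/side0.png

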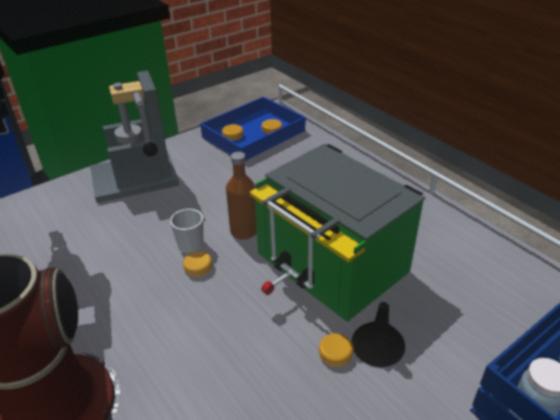

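The top view shows the bin at about (330,190), the red tab at (323,291) and the cup, bottle, cans and funnel around it. In the side view the tab is at (267,287) and the bar is in the clips. I'll enlarge both for pixel readings.

Run:
```python
import cv2
t=cv2.imread("pics/top0.png")[125:305,245:445]; cv2.imwrite("pics/topc.png",cv2.resize(t,None,fx=3.3,fy=3.3,interpolation=cv2.INTER_CUBIC))
s=cv2.imread("pics/side0.png")[140:320,235:435]; cv2.imwrite("pics/sidec.png",cv2.resize(s,None,fx=3.3,fy=3.3,interpolation=cv2.INTER_CUBIC))
```

```text
(no output)
```

View pics/topc.png

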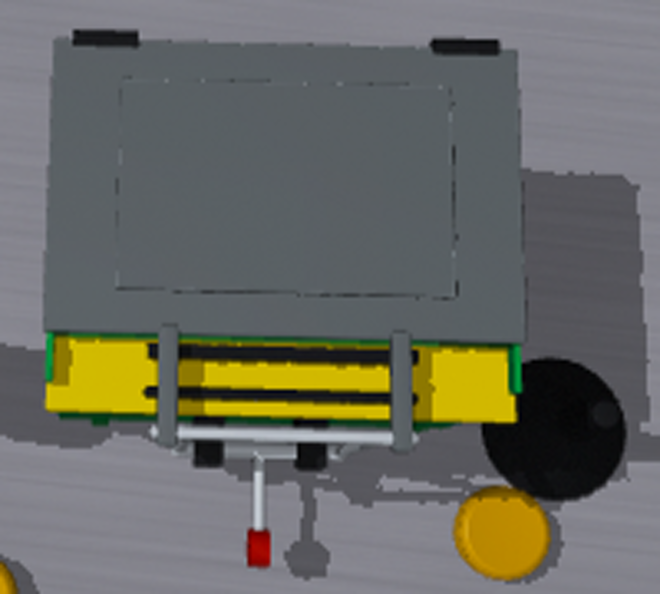

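View pics/sidec.png

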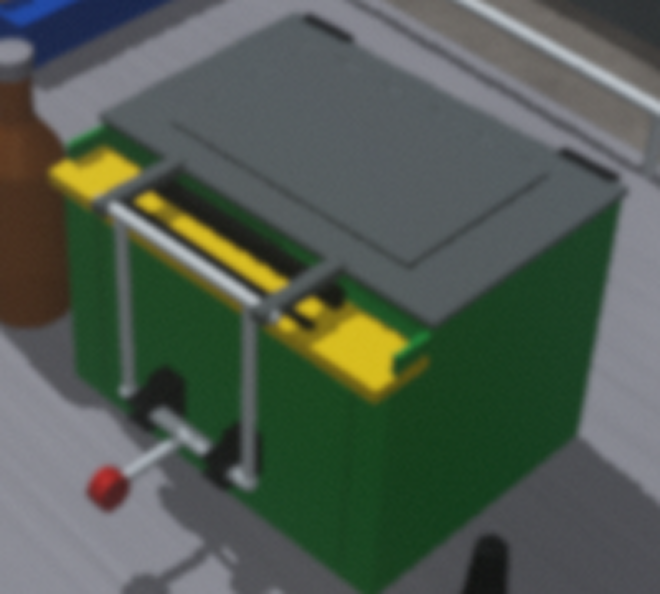

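The top crop has the lid's front corners at (45,330) and (526,343), the ledge's front corners at (45,410) and (516,422), and the tab at (259,548). The side crop has the tab at (108,488), ledge corners at (50,172) and (377,389), and the bin's front foot corner at (372,594). Next I fit the bin pose to these.

```bash
cat > h.py <<'E'
import numpy as np,cv2
from station import ctrl,get_image,camera_model
from scipy.spatial.transform import Rotation as Ro
def proj(n,X):
    c=camera_model(n);f=210/np.tan(np.radians(c["vertical_fov"]/2))
    if n=="wrist":
        o=ctrl.get_obs();H=np.array(c["hand_eye"]);p=Ro.from_rotvec(o["tool_rot"]).inv().apply(X-o["tool_pos"])
        Y=(p-H[:3,3])@H[:3,:3]
    else: Y=X@np.array(c["R"]).T+c["t"]
    return Y[:,:2]/Y[:,2:]*f+[c["cx"],c["cy"]]
E
python3 - <<'E'
from h import *
from scipy.optimize import least_squares
un=lambda p,o:(np.array(p,float)+.5)/3.3-.5+o
Tb=[[-98,142,206],[-98,-142,206],[-142,140,186],[-142,-140,186],[-221,0,58]]
Tp=un([[45,330],[526,343],[45,410],[516,422],[259,548]],[245,125])
Sb=[[-221,0,58],[-98,-142,206],[-142,140,186],[-142,-140,186],[-130,-140,0]]
Sp=un([[108,488],[430,323],[50,172],[377,389],[372,594]],[235,140])
W=lambda p,B:Ro.from_euler('z',p[2]).apply(np.array(B)/1e3)+[p[0],p[1],0]
r=lambda p:np.r_[(proj("top",W(p,Tb))-Tp).ravel(),(proj("side",W(p,Sb))-Sp).ravel()]
s=least_squares(r,[.6,0,0],loss="soft_l1");print(s.x,r(s.x).reshape(-1,2).round(1))
q=W(s.x,[[-221,0,58],[-155,0,58],[-118,0,192],[-155,0,206],[84,0,206]]);print(q.round(4))
# tab by triangulation
f=lambda X:np.r_[proj("top",X[None])[0]-Tp[4],proj("side",X[None])[0]-Sp[0]]
t=least_squares(f,q[0]);print(t.x.round(4),t.fun.round(1))
o=ctrl.get_obs();print(Ro.from_rotvec(o["tool_rot"]).as_matrix().round(3))
E
```

```text
[ 0.65484745 -0.03311405  0.08868968] [[-1.2  0.1]
 [-0.5 -0.2]
 [-0.5 -0.4]
 [-0.6 -0.4]
 [-0.6  0.6]
 [ 0.1  0.6]
 [ 2.   1.7]
 [-0.  -0.2]
 [ 0.3  0.7]
 [ 0.2  2.3]]
[[ 0.4347 -0.0527  0.058 ]
 [ 0.5005 -0.0468  0.058 ]
 [ 0.5373 -0.0436  0.192 ]
 [ 0.5005 -0.0468  0.206 ]
 [ 0.7385 -0.0257  0.206 ]]
[ 0.4353 -0.0532  0.06  ] [-0.3  0.4  0.5 -0.1]
[[-0.966  0.26  -0.001]
 [ 0.26   0.966 -0.001]
 [ 0.    -0.002 -1.   ]]
```

The fit is consistent. The tab is at about (0.435, -0.053, 0.059) and the bin is yawed 0.089 rad. I'm moving over to the tab.

```bash
python3 -m crank '[[-21.7,-28.1,0,0,0,0,1],[-21.7,-28.1,0,0,0,0,1],[-21.7,-28.1,0,0,0,0,1],[-21.7,-28.1,0,0,0,0,1],[-21.7,-28.1,0,0,0,0,1],[-21.7,-28.1,0,0,0,0,1],[-21.7,-28.1,0,0,0,0,1],[-21.7,-28.1,0,0,0,0,1],[-21.7,-28.1,0,0,0,0,1],[-21.7,-28.1,0,0,0,0,1]]' 30
```

```text
t: 0.98
tool_pos: [0.2989, 0.2742, 0.2078]
tool_rot: [0.41, 3.115, -0.0]
contact_force: [0.6, -0.1, -0.3]
opening: 0.0853
grip_force: 0.0
```

```bash
python3 -m crank '[[-21.7,-28.1,0,0,0,0,1],[-21.7,-28.1,0,0,0,0,1],[-21.7,-28.1,0,0,0,0,1],[-21.7,-28.1,0,0,0,0,1],[-21.7,-28.1,0,0,0,0,1],[-21.7,-28.1,0,0,0,0,1],[-21.7,-28.1,0,0,0,0,1],[-21.7,-28.1,0,0,0,0,1],[-21.7,-28.1,0,0,0,0,1],[-21.7,-28.1,0,0,0,0,1]]'; python3 -m crank '[[0,0,7,0,0,-0.059,1],[0,0,7,0,0,-0.059,1],[0,0,7,0,0,-0.059,1],[0,0,7,0,0,-0.059,1],[0,0,7,0,0,-0.059,1],[0,0,7,0,0,-0.057,1],[0,0,7,0,0,0,1],[0,0,7,0,0,0,1],[0,0,7,0,0,0,1],[0,0,0,0,0,0,1]]'
cat > st.py <<'E'
from h import *
B=Ro.from_euler('z',0.0887);b0=np.array([.65485,-.0331,0])
o=ctrl.get_obs();R=Ro.from_rotvec(o["tool_rot"])
g=o["tool_pos"]-ctrl.grip_depth*R.as_matrix()[:,2]
print("t",round(o["t"],2),"open",round(o["opening"],4),"grip",round(o["grip_force"],1))
print("grasp pt in bin mm",(B.inv().apply(g-b0)*1e3).round(1),"force bin",B.inv().apply(o["contact_force"]).round(1))
print("tool axes in bin\n",(B.inv()*R).as_matrix().round(3))
tab=B.apply([-.221,0,.059])+b0
print("tool-frame shift to tab mm",(R.inv().apply(tab-g)*1e3).round(1))
E
python3 st.py
```

```text
t: 1.82
tool_pos: [0.4356, -0.0538, 0.2079]
tool_rot: [0.413, 3.114, 0.0]
contact_force: [0.2, 0.5, -0.1]
opening: 0.0852
grip_force: 0.0
t: 2.65
tool_pos: [0.4344, -0.0516, 0.1431]
tool_rot: [0.139, -3.136, -0.002]
contact_force: [-0.1, 0.2, -0.1]
opening: 0.0849
grip_force: 0.0
t 2.65 open 0.0849 grip 0.0
grasp pt in bin mm [-221.2    1.1  161.8] force bin [-0.1  0.2 -0.1]
tool axes in bin
 [[-1.     0.    -0.003]
 [ 0.     1.     0.001]
 [ 0.003  0.001 -1.   ]]
tool-frame shift to tab mm [ -0.5  -1.2 102.8]
```

Run:
```python
from h import *
B=Ro.from_euler('z',0.0887);b0=np.array([.65485,-.0331,0])
X=B.apply(np.array([[-221,0,59],[-155,0,58],[-155,55,58],[-155,-55,58]])/1e3)+b0
p=proj("wrist",X);print(p.round(1))
im=get_image("wrist")[:,:,::-1].copy()
h=cv2.cvtColor(im,cv2.COLOR_BGR2HSV);m=((h[...,0]<8)|(h[...,0]>172))&(h[...,1]>150)&(h[...,2]>60)
y,x=np.nonzero(m);print(x.mean(),y.mean(),x.min(),x.max(),y.min(),y.max())
cv2.imwrite("pics/w1.png",im)
```

```text
[[276.3 209.8]
 [276.2 290. ]
 [345.7 290. ]
 [206.7 290. ]]
276.0732600732601 210.84798534798534 267 285 193 225
```

View pics/w1.png

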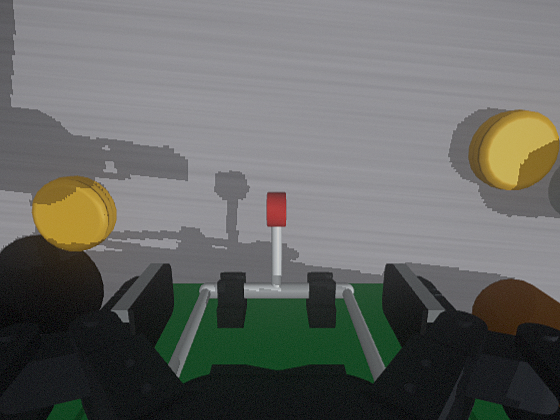

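The wrist view shows the red tab at (276,211) and the bar at row 290, and both match the prediction to a pixel. I'm descending and pinching the tab.

```bash
python3 -m crank '[[0,-1,12,0,0,0,1],[0,0,12,0,0,0,1],[0,0,12,0,0,0,1],[0,0,12,0,0,0,1],[0,0,12,0,0,0,1],[0,0,12,0,0,0,1],[0,0,12,0,0,0,1],[0,0,12,0,0,0,1],[0,0,6,0,0,0,1],[0,0,0,0,0,0,1]]' 60; python3 -m crank '[[0,0,0,0,0,0,0],[0,0,0,0,0,0,-0.3],[0,0,0,0,0,0,-0.6],[0,0,0,0,0,0,-1],[0,0,0,0,0,0,-1],[0,0,0,0,0,0,-1],[0,0,0,0,0,0,-1],[0,0,0,0,0,0,-1],[0,0,0,0,0,0,-1],[0,0,0,0,0,0,-1]]'; python3 st.py
```

```text
t: 3.53
tool_pos: [0.4338, -0.0524, 0.0406]
tool_rot: [0.14, -3.134, -0.002]
contact_force: [-1.1, 0.4, -0.2]
opening: 0.0855
grip_force: 0.0
t: 4.37
tool_pos: [0.436, -0.0527, 0.0437]
tool_rot: [-0.14, 3.138, 0.001]
contact_force: [-0.4, 2.9, 5.7]
opening: 0.0099
grip_force: 59.0
t 4.37 open 0.0099 grip 59.0
grasp pt in bin mm [-2.198e+02 -1.000e-01  6.240e+01] force bin [-0.2  2.9  5.7]
tool axes in bin
 [[-1.    -0.     0.001]
 [-0.     1.     0.   ]
 [-0.001  0.    -1.   ]]
tool-frame shift to tab mm [1.2 0.1 3.4]
```

Run:
```python
from h import *
w=get_image("wrist")[:,:,::-1];s=get_image("side")[200:340,190:330,::-1]
a=cv2.resize(w[140:420,140:420],(400,400));b=cv2.resize(s,(400,400),interpolation=cv2.INTER_CUBIC)
cv2.imwrite("pics/g1.png",np.hstack([a,b]))
```

```text
(no output)
```

View pics/g1.png

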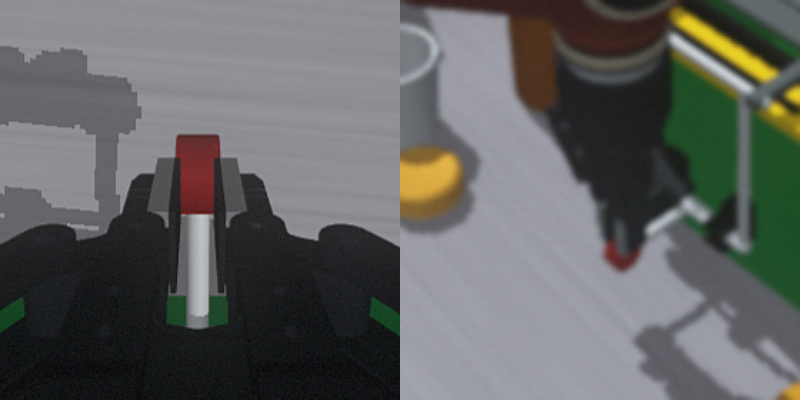

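The wrist view shows the disc clamped squarely between both pads, with the stem running on to the bar. There is a slight downward bias, so I'll unload it and start the forward pull.

```bash
python3 -m crank '[[0,0,-1,0,0,0,-1],[0,0,-1,0,0,0,-1],[0,0,-1,0,0,0,-1],[1,0,0,0,0,0,-1],[1,0,0,0,0,0,-1],[1,0,0,0,0,0,-1],[0,0,0,0,0,0,-1],[0,0,0,0,0,0,-1],[0,0,0,0,0,0,-1],[0,0,0,0,0,0,-1]]'; python3 st.py
```

```text
t: 5.3
tool_pos: [0.4323, -0.053, 0.0457]
tool_rot: [0.14, -3.138, -0.001]
contact_force: [1.1, 3.2, -5.4]
opening: 0.0104
grip_force: 58.5
t 5.3 open 0.0104 grip 58.5
grasp pt in bin mm [-2.234e+02 -1.000e-01  6.440e+01] force bin [ 1.4  3.1 -5.4]
tool axes in bin
 [[-1. -0. -0.]
 [-0.  1.  0.]
 [ 0.  0. -1.]]
tool-frame shift to tab mm [-2.4  0.1  5.4]
```

```bash
python3 -m crank '[[0,0,1,0,0,0,-1],[1,0,0.5,0,0,0,-1],[1,0,0,0,0,0,-1],[1,0,0,0,0,0,-1],[1,0,0,0,0,0,-1],[1,0,0,0,0,0,-1],[0,0,0,0,0,0,-1],[0,0,0,0,0,0,-1],[0,0,0,0,0,0,-1],[0,0,0,0,0,0,-1]]'; python3 st.py
```

```text
t: 6.13
tool_pos: [0.431, -0.0533, 0.0461]
tool_rot: [-0.139, 3.13, 0.001]
contact_force: [9.6, 5.0, -5.6]
opening: 0.0097
grip_force: 58.6
t 6.13 open 0.0097 grip 58.6
grasp pt in bin mm [-224.9   -0.3   64.8] force bin [10.   4.2 -5.6]
tool axes in bin
 [[-1.     0.     0.009]
 [ 0.     1.     0.   ]
 [-0.009  0.    -1.   ]]
tool-frame shift to tab mm [-3.9  0.3  5.8]
```

```bash
python3 -m crank '[[0,0,1,0,0,0,-1],[0,0,1,0,0,0,-1],[0,0,0,0,0,0,-1],[0,0,0,0,0,0,-1],[0,0,0,0,0,0,-1],[0,0,0,0,0,0,-1],[0,0,0,0,0,0,-1],[0,0,0,0,0,0,-1],[0,0,0,0,0,0,-1],[0,0,0,0,0,0,-1]]'; python3 st.py
```

```text
t: 6.97
tool_pos: [0.4316, -0.0533, 0.0454]
tool_rot: [-0.139, 3.129, 0.001]
contact_force: [6.2, 7.5, 1.9]
opening: 0.0098
grip_force: 60.5
t 6.97 open 0.0098 grip 60.5
grasp pt in bin mm [-224.4   -0.4   64.1] force bin [6.8 6.9 1.9]
tool axes in bin
 [[-1.    0.    0.01]
 [ 0.    1.    0.  ]
 [-0.01  0.   -1.  ]]
tool-frame shift to tab mm [-3.3  0.4  5.2]
```

```bash
python3 -m crank '[[1,0.5,0,0,0,0,-1],[1,0.5,0,0,0,0,-1],[1,0,0,0,0,0,-1],[0,0,0,0,0,0,-1],[0,0,0,0,0,0,-1],[0,0,0,0,0,0,-1],[0,0,0,0,0,0,-1],[0,0,0,0,0,0,-1],[0,0,0,0,0,0,-1],[0,0,0,0,0,0,-1]]'; python3 st.py
```

```text
t: 7.8
tool_pos: [0.4306, -0.0534, 0.0459]
tool_rot: [-0.138, 3.123, -0.002]
contact_force: [14.4, 5.4, -3.1]
opening: 0.0098
grip_force: 58.7
t 7.8 open 0.0098 grip 58.7
grasp pt in bin mm [-225.5   -0.3   64.6] force bin [14.8  4.1 -3.1]
tool axes in bin
 [[-1.     0.     0.015]
 [ 0.     1.    -0.002]
 [-0.015 -0.002 -1.   ]]
tool-frame shift to tab mm [-4.4  0.3  5.7]
```

```bash
python3 -m crank '[[1,0.5,0.5,0,0,0,-1],[1,0,0.5,0,0,0,-1],[1,0,0.3,0,0,0,-1],[0,0,0,0,0,0,-1],[0,0,0,0,0,0,-1],[0,0,0,0,0,0,-1],[0,0,0,0,0,0,-1],[0,0,0,0,0,0,-1],[0,0,0,0,0,0,-1],[0,0,0,0,0,0,-1]]'; python3 st.py
```

```text
t: 8.63
tool_pos: [0.4296, -0.0534, 0.0459]
tool_rot: [-0.138, 3.118, -0.004]
contact_force: [16.3, 6.6, -2.1]
opening: 0.0098
grip_force: 58.7
t 8.63 open 0.0098 grip 58.7
grasp pt in bin mm [-226.5   -0.3   64.6] force bin [16.8  5.1 -2.1]
tool axes in bin
 [[-1.     0.     0.02 ]
 [ 0.     1.    -0.003]
 [-0.02  -0.003 -1.   ]]
tool-frame shift to tab mm [-5.4  0.3  5.7]
```

```bash
python3 -m crank '[[1,0.5,0,0,0,0,-1],[1,0,0,0,0,0,-1],[1,0,0,0,0,0,-1],[1,0,0,0,0,0,-1],[1,0,0,0,0,0,-1],[0,0,0,0,0,0,-1],[0,0,0,0,0,0,-1],[0,0,0,0,0,0,-1],[0,0,0,0,0,0,-1],[0,0,0,0,0,0,-1]]'; python3 st.py
```

```text
t: 9.47
tool_pos: [0.4252, -0.0539, 0.0481]
tool_rot: [-0.138, 3.118, -0.005]
contact_force: [11.6, 6.0, 9.0]
opening: 0.0099
grip_force: 62.9
t 9.47 open 0.0099 grip 62.9
grasp pt in bin mm [-230.9   -0.3   66.8] force bin [12.  5.  9.]
tool axes in bin
 [[-1.     0.     0.02 ]
 [ 0.     1.    -0.004]
 [-0.02  -0.004 -1.   ]]
tool-frame shift to tab mm [-9.8  0.3  8. ]
```

It's moving now: the tab has risen along with the forward travel, as the linkage predicts. I'll follow the arc.

```bash
python3 -m crank '[[0,0,-0.8,0,0,0,-1],[0,0,-0.8,0,0,0,-1],[1,0,-0.4,0,0,0,-1],[1,0,-0.4,0,0,0,-1],[1,0,-0.5,0,0,0,-1],[1,0,-0.5,0,0,0,-1],[1,0,-0.5,0,0,0,-1],[0,0,0,0,0,0,-1],[0,0,0,0,0,0,-1],[0,0,0,0,0,0,-1]]'; python3 st.py
```

```text
t: 10.3
tool_pos: [0.4188, -0.0544, 0.0517]
tool_rot: [-0.139, 3.122, -0.005]
contact_force: [7.4, 5.5, 12.8]
opening: 0.0098
grip_force: 64.0
t 10.3 open 0.0098 grip 64.0
grasp pt in bin mm [-2.373e+02 -2.000e-01  7.040e+01] force bin [ 7.8  4.8 12.8]
tool axes in bin
 [[-1.    -0.     0.016]
 [-0.     1.    -0.004]
 [-0.016 -0.004 -1.   ]]
tool-frame shift to tab mm [-16.1   0.3  11.7]
```

```bash
python3 -m crank '[[0,0,-1,0,0,0,-1],[0,0,-1,0,0,0,-1],[0,0,-0.5,0,0,0,-1],[1,0,-0.5,0,0,0,-1],[1,0,-0.5,0,0,0,-1],[1,0,-0.5,0,0,0,-1],[1,0,-0.6,0,0,0,-1],[1,0,-0.6,0,0,0,-1],[0,0,0,0,0,0,-1],[0,0,0,0,0,0,-1]]'; python3 st.py
```

```text
t: 11.13
tool_pos: [0.4124, -0.0549, 0.0558]
tool_rot: [-0.139, 3.125, -0.005]
contact_force: [5.8, 3.4, 9.3]
opening: 0.0097
grip_force: 63.5
t 11.13 open 0.0097 grip 63.5
grasp pt in bin mm [-2.437e+02 -1.000e-01  7.450e+01] force bin [6.1 2.9 9.3]
tool axes in bin
 [[-1.    -0.     0.013]
 [-0.     1.    -0.004]
 [-0.013 -0.004 -1.   ]]
tool-frame shift to tab mm [-22.5   0.2  15.8]
```

```bash
cat > plan.py <<'E'
from h import *
from scipy.optimize import fsolve
OFF=np.array([1.2,3.5])
def ik(bx,bz,g=.3):   # bar -> lid angle, stay world angle, grasp point (bin mm)
    th=fsolve(lambda t:np.hypot(84-239*np.cos(t)-bx,206+239*np.sin(t)-bz)-148,g)[0]
    px,pz=84-239*np.cos(th),206+239*np.sin(th);ph=np.arctan2(px-bx,pz-bz)
    return th,ph,np.array([bx-66*np.cos(ph),bz+66*np.sin(ph)])+OFF
def fk(gx,gz,g=(.0,.15)): # grasp point -> bar
    def e(v):
        px,pz=84-239*np.cos(v[0]),206+239*np.sin(v[0])
        return [px-148*np.sin(v[1])-66*np.cos(v[1])+OFF[0]-gx,pz-148*np.cos(v[1])+66*np.sin(v[1])+OFF[1]-gz]
    v=fsolve(e,g);px,pz=84-239*np.cos(v[0]),206+239*np.sin(v[0])
    return v.round(3),(round(px-148*np.sin(v[1]),1),round(pz-148*np.cos(v[1]),1))
if __name__=="__main__":
    print("now",fk(-243.7,74.5))
    for b in [(-180,60),(-180,90),(-180,120),(-180,150),(-180,180),(-180,208),(-150,208),(-118,208),(-118,198),(-118,192)]:
        th,ph,g=ik(*b,max(0.02,(b[1]-58)/239));print(b,round(th,3),round(ph,3),g.round(1))
E
python3 plan.py
```

```text
now (array([-0.001,  0.169]), (np.float64(-179.8), np.float64(59.9)))
(-180, 60) -0.001 0.17 [-243.9   74.6]
(-180, 90) 0.124 0.182 [-243.7  105.5]
(-180, 120) 0.247 0.22 [-243.2  137.9]
(-180, 150) 0.369 0.281 [-242.2  171.8]
(-180, 180) 0.489 0.366 [-240.4  207.1]
(-180, 208) 0.597 0.465 [-237.8  241.1]
(-150, 208) 0.645 0.295 [-212.   230.7]
(-118, 208) 0.674 0.104 [-182.4  218.3]
(-118, 198) 0.625 0.055 [-182.7  205.1]
(-118, 192) 0.595 0.027 [-182.8  197.3]
```

The bar is now 25 mm forward, which is clear of the clips. I'm lifting it nearly straight up.

```bash
python3 -m crank '[[0,0,-3,0,0,0,-1],[0,0,-5,0,0,0,-1],[0,0,-7,0,0,0,-1],[0,0,-7,0,0,0,-1],[0,0,-7,0,0,0,-1],[0,0,-7,0,0,0,-1],[0,0,-7,0,0,0,-1],[0,0,-7,0,0,0,-1],[0,0,-7,0,0,0,-1],[0,0,-5,0,0,0,-1]]'; python3 st.py; python3 -c "
from plan import *
o=ctrl.get_obs();B=Ro.from_euler('z',.0887);R=Ro.from_rotvec(o['tool_rot'])
g=B.inv().apply(o['tool_pos']-ctrl.grip_depth*R.as_matrix()[:,2]-[.65485,-.0331,0])*1e3
print(fk(g[0],g[2],(.25,.2)))"
```

```text
t: 11.97
tool_pos: [0.4058, -0.0549, 0.1127]
tool_rot: [0.14, -3.137, 0.005]
contact_force: [-0.8, -6.2, -2.0]
opening: 0.0098
grip_force: 61.4
t 11.97 open 0.0098 grip 61.4
grasp pt in bin mm [-250.     0.4  131.4] force bin [-1.3 -6.1 -2. ]
tool axes in bin
 [[-1.    -0.    -0.002]
 [-0.     1.    -0.003]
 [ 0.002 -0.003 -1.   ]]
tool-frame shift to tab mm [-29.1  -0.2  72.4]
(array([0.205, 0.255]), (np.float64(-187.3), np.float64(111.3)))
```

```bash
python3 -m crank '[[0,-0.5,-9,0,0,0,-1],[0,-0.5,-11,0,0,0,-1],[0,0,-11,0,0,0,-1],[-1,0,-11,0,0,0,-1],[-1,0,-11,0,0,0,-1],[-1,0,-11,0,0,0,-1],[-1,0,-11,0,0,0,-1],[-1,0,-11,0,0,0,-1],[-1,0,-11,0,0,0,-1],[-1,0,-8,0,0,0,-1]]'
cat >> st.py <<'E'
from plan import *
G=B.inv().apply(g-b0)*1e3
print("lid,stay / bar",fk(G[0],G[2],(.6,.3)))
E
python3 st.py
```

```text
t: 12.8
tool_pos: [0.4141, -0.0541, 0.2193]
tool_rot: [-0.14, 3.137, -0.002]
contact_force: [-0.2, -5.7, -0.8]
opening: 0.0098
grip_force: 61.6
t 12.8 open 0.0098 grip 61.6
grasp pt in bin mm [-241.7    0.4  238. ] force bin [-0.7 -5.6 -0.8]
tool axes in bin
 [[-1.    -0.     0.001]
 [-0.     1.    -0.001]
 [-0.001 -0.001 -1.   ]]
tool-frame shift to tab mm [-20.4  -0.2 179.1]
lid,stay / bar (array([0.575, 0.475]), (np.float64(-184.2), np.float64(204.4)))
```

Run:
```python
from h import *
s=get_image("side")[60:340,150:470,::-1];cv2.imwrite("pics/s2.png",cv2.resize(s,(640,560),interpolation=cv2.INTER_CUBIC))
```

```text
(no output)
```

View pics/s2.png

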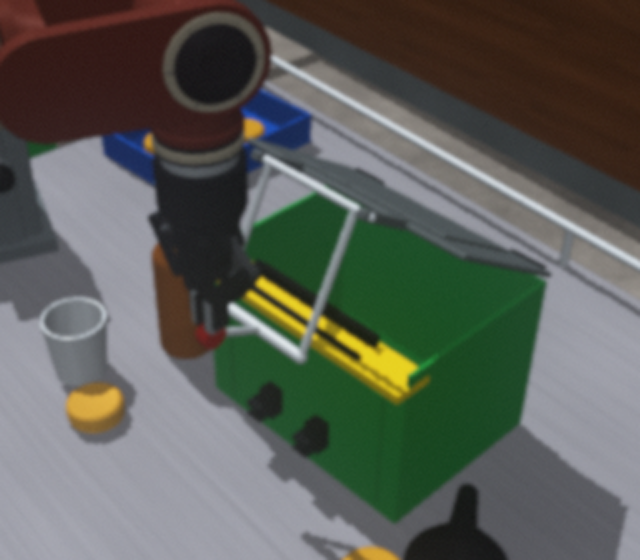

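The side view shows the lid open and the bar just in front of and above the yellow ledge, running from (232,308) to (303,357) in the crop. The wrist could come near the lugs, so I'll tilt the tool back slightly, then swing the bar over the groove.

```bash
python3 -m crank '[[-0.8,0,-2,0,-0.04,0,-1],[-0.8,0,-2,0,-0.04,0,-1],[-0.8,0,-2,0,-0.04,0,-1],[-0.8,0,-1.5,0,-0.04,0,-1],[-0.8,0,-1.5,0,-0.04,0,-1],[-5,0,1,0,0,0,-1],[-6,0,3.5,0,0,0,-1],[-6,0,3.5,0,0,0,-1],[-6,0,3.5,0,0,0,-1],[0,0,0,0,0,0,-1]]'; python3 st.py
```

```text
t: 13.68
tool_pos: [0.4422, -0.0516, 0.2192]
tool_rot: [-0.132, 2.94, 0.012]
contact_force: [-0.8, -6.2, -1.1]
opening: 0.0102
grip_force: 61.6
t 13.68 open 0.0102 grip 61.6
grasp pt in bin mm [-217.2    0.4  237.5] force bin [-1.3 -6.1 -1.1]
tool axes in bin
 [[-0.98  -0.001  0.197]
 [-0.001  1.    -0.   ]
 [-0.197 -0.001 -0.98 ]]
tool-frame shift to tab mm [ 39.   -0.3 174.3]
lid,stay / bar (array([0.651, 0.346]), (np.float64(-156.3), np.float64(211.6)))
```

```bash
python3 -m crank '[[-3.8,0,2.5,0,0,0,-1],[-3.8,0,3,0,0,0,-1],[-3.8,0,3,0,0,0,-1],[-3.8,0,3,0,0,0,-1],[-3.8,0,3.3,0,0,0,-1],[-3.8,0,3.3,0,0,0,-1],[-3.8,0,3.3,0,0,0,-1],[-2.5,0,3,0,0,0,-1],[0,0,0,0,0,0,-1],[0,0,0,0,0,0,-1]]'; python3 st.py
```

```text
t: 14.52
tool_pos: [0.475, -0.0487, 0.2011]
tool_rot: [-0.131, 2.94, 0.012]
contact_force: [-0.3, -5.9, -1.7]
opening: 0.0099
grip_force: 61.6
t 14.52 open 0.0099 grip 61.6
grasp pt in bin mm [-184.2    0.4  219.5] force bin [-0.8 -5.9 -1.7]
tool axes in bin
 [[-0.98  -0.001  0.197]
 [-0.001  1.    -0.   ]
 [-0.197 -0.001 -0.98 ]]
tool-frame shift to tab mm [ 67.7  -0.3 150. ]
lid,stay / bar (array([0.675, 0.116]), (np.float64(-119.8), np.float64(208.3)))
```

Run:
```python
from h import *
from plan import ik
s0=get_image("side")[:,:,::-1]
B=Ro.from_euler('z',0.0887);b0=np.array([.65485,-.0331,0])
P=B.apply(np.array([[-118,-55,208],[-118,55,208],[-118,-55,192],[-118,55,192]])/1e3)+b0
p=proj("side",P)
x0,y0=230,110;print(((p-[x0,y0])*4).round(0))
cv2.imwrite("pics/s3.png",cv2.resize(s0[y0:y0+150,x0:x0+190],None,fx=4,fy=4,interpolation=cv2.INTER_CUBIC))
```

```text
[[379. 445.]
 [222. 344.]
 [378. 471.]
 [222. 369.]]
```

View pics/s3.png

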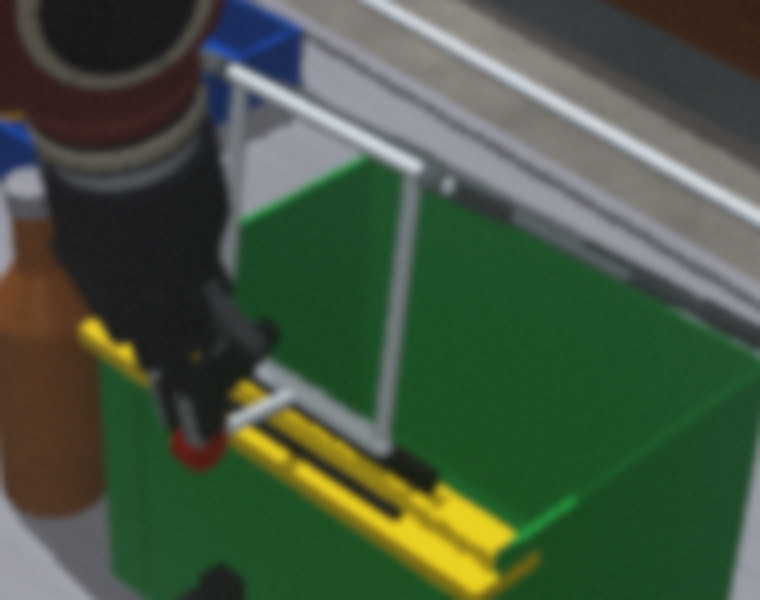

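The side crop shows the bar's near end at about (383,445), against a predicted (379,445), so it is above the groove between ridge and rear stop. I'm lowering it slowly.

```bash
python3 -m crank '[[0.2,0,2,0,0,0,-1],[0.2,0,2,0,0,0,-1],[0.2,0,2,0,0,0,-1],[0.2,0,2,0,0,0,-1],[0.3,0,2,0,0,0,-1],[0.3,0,2,0,0,0,-1],[0.3,0,2,0,0,0,-1],[0,0,0,0,0,0,-1],[0,0,0,0,0,0,-1],[0,0,0,0,0,0,-1]]'; python3 st.py
```

```text
t: 15.4
tool_pos: [0.4755, -0.0487, 0.1869]
tool_rot: [-0.131, 2.941, 0.012]
contact_force: [-1.0, -6.6, -1.9]
opening: 0.0099
grip_force: 61.5
t 15.4 open 0.0099 grip 61.5
grasp pt in bin mm [-183.6    0.4  205.2] force bin [-1.6 -6.5 -1.9]
tool axes in bin
 [[-0.981 -0.001  0.196]
 [-0.001  1.    -0.001]
 [-0.196 -0.001 -0.981]]
tool-frame shift to tab mm [ 65.3  -0.3 136.1]
lid,stay / bar (array([0.623, 0.06 ]), (np.float64(-119.0), np.float64(197.7)))
```

```bash
python3 -m crank '[[0.1,0,1,0,0,0,-1],[0.1,0,1,0,0,0,-1],[0.1,0,1,0,0,0,-1],[0.1,0,1,0,0,0,-1],[0.1,0,1,0,0,0,-1],[0.1,0,1,0,0,0,-1],[0,0,0,0,0,0,-1],[0,0,0,0,0,0,-1],[0,0,0,0,0,0,-1],[0,0,0,0,0,0,-1]]'; python3 st.py
```

```text
t: 16.23
tool_pos: [0.4757, -0.0487, 0.1809]
tool_rot: [-0.132, 2.943, 0.012]
contact_force: [-3.8, -5.4, 0.0]
opening: 0.01
grip_force: 61.7
t 16.23 open 0.01 grip 61.7
grasp pt in bin mm [-183.5    0.4  199.2] force bin [-4.3 -5.   0. ]
tool axes in bin
 [[-0.981 -0.001  0.195]
 [-0.001  1.    -0.   ]
 [-0.195 -0.001 -0.981]]
tool-frame shift to tab mm [ 64.1  -0.3 130.2]
lid,stay / bar (array([0.601, 0.038]), (np.float64(-118.7), np.float64(193.2)))
```

```bash
python3 -m crank '[[0.5,0,0,0,0,0,-1],[0.5,0,0,0,0,0,-1],[0.3,0,1,0,0,0,-1],[0.2,0,1,0,0,0,-1],[0.2,0,1,0,0,0,-1],[0,0,0,0,0,0,-1],[0,0,0,0,0,0,-1],[0,0,0,0,0,0,-1],[0,0,0,0,0,0,-1],[0,0,0,0,0,0,-1]]'; python3 st.py
```

```text
t: 17.07
tool_pos: [0.4758, -0.0487, 0.1799]
tool_rot: [-0.132, 2.939, 0.012]
contact_force: [-5.7, -4.5, 5.4]
opening: 0.0097
grip_force: 63.1
t 17.07 open 0.0097 grip 63.1
grasp pt in bin mm [-183.4    0.3  198.2] force bin [-6.  -3.9  5.4]
tool axes in bin
 [[-0.98  -0.001  0.198]
 [-0.001  1.    -0.001]
 [-0.198 -0.001 -0.98 ]]
tool-frame shift to tab mm [ 6.44e+01 -1.00e-01  1.29e+02]
lid,stay / bar (array([0.597, 0.034]), (np.float64(-118.7), np.float64(192.5)))
```

```bash
python3 -m crank '[[0.5,0,-0.4,0,0,0,-1],[0.5,0,-0.4,0,0,0,-1],[0,0,0,0,0,0,-1],[0,0,0,0,0,0,-1],[0,0,0,0,0,0,-1],[0,0,0,0,0,0,-1],[0,0,0,0,0,0,-1],[0,0,0,0,0,0,-1],[0,0,0,0,0,0,-1],[0,0,0,0,0,0,-1]]'; python3 st.py
python3 - <<'E'
from h import *
B=Ro.from_euler('z',0.0887);b0=np.array([.65485,-.0331,0])
P=B.apply(np.array([[-118,-55,192],[-110,-80,199],[-130,-80,191],[-114,-68,340]])/1e3)+b0
x0,y0=270,140;s=get_image("side")[y0:y0+110,x0:x0+100,::-1]
a=cv2.resize(s,None,fx=4,fy=4,interpolation=cv2.INTER_CUBIC);print(((proj("side",P)-[x0,y0])*4).round())
w=get_image("wrist")[:,:,::-1];cv2.imwrite("pics/w4.png",w)
b=cv2.resize(w[140:420,140:420],(390,440));cv2.imwrite("pics/s4.png",np.hstack([a,b]))
E
```

```text
t: 17.9
tool_pos: [0.4753, -0.0487, 0.1799]
tool_rot: [-0.131, 2.937, 0.012]
contact_force: [0.2, -4.7, 1.4]
opening: 0.0098
grip_force: 62.1
t 17.9 open 0.0098 grip 62.1
grasp pt in bin mm [-184.     0.4  198.2] force bin [-0.2 -4.7  1.4]
tool axes in bin
 [[-0.98  -0.001  0.2  ]
 [-0.001  1.    -0.001]
 [-0.2   -0.001 -0.98 ]]
tool-frame shift to tab mm [ 64.1  -0.2 129. ]
lid,stay / bar (array([0.596, 0.037]), (np.float64(-119.2), np.float64(192.3)))
[[218. 351.]
 [269. 357.]
 [239. 389.]
 [258. 100.]]
```

View pics/s4.png

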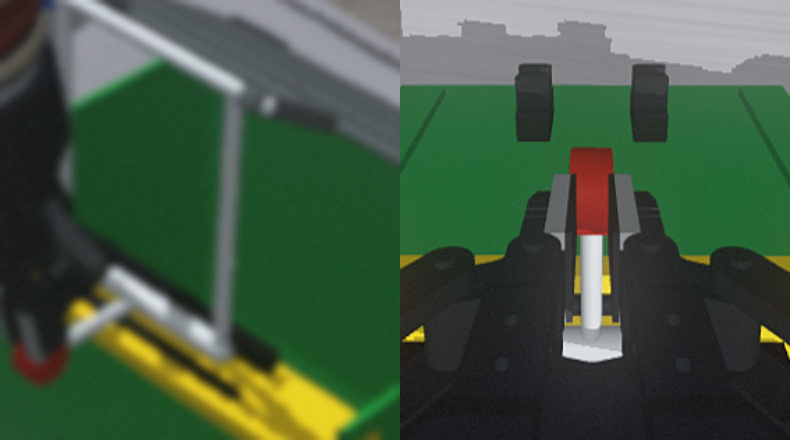

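Both views show the bar lying in the groove: its near end is at (220,350), against a predicted (218,351), just in front of the black rear stop. Forces are near zero, so I'm lowering the grip force, opening gently and holding still.

```bash
python3 -m crank '[[0,0,0,0,0,0,-1],[0,0,0,0,0,0,-1],[0,0,0,0,0,0,-0.6],[0,0,0,0,0,0,-0.5],[0,0,0,0,0,0,-0.4],[0,0,0,0,0,0,-0.3],[0,0,0,0,0,0,-0.1],[0,0,0,0,0,0,0.1],[0,0,0,0,0,0,0.1],[0,0,0,0,0,0,0.1]]' 20; python3 st.py
python3 - <<'E'
from h import *
w=get_image("wrist")[:,:,::-1].astype(int);s=get_image("side")[:,:,::-1];cv2.imwrite("pics/s5.png",s)
h=cv2.cvtColor(w.astype('u1'),cv2.COLOR_BGR2HSV);m=((h[...,0]<8)|(h[...,0]>172))&(h[...,1]>150)&(h[...,2]>60)
y,x=np.nonzero(m);print(x.min(),x.max(),y.min(),y.max())
w0=cv2.imread("pics/w4.png");h=cv2.cvtColor(w0,cv2.COLOR_BGR2HSV);m=((h[...,0]<8)|(h[...,0]>172))&(h[...,1]>150)&(h[...,2]>60)
y,x=np.nonzero(m);print(x.min(),x.max(),y.min(),y.max())
E
```

```text
t: 18.83
tool_pos: [0.4743, -0.0484, 0.1791]
tool_rot: [-0.131, 2.939, 0.013]
contact_force: [0.2, -0.5, 0.5]
opening: 0.047
grip_force: 0.0
t 18.83 open 0.047 grip 0.0
grasp pt in bin mm [-184.9    0.8  197.4] force bin [ 0.1 -0.5  0.5]
tool axes in bin
 [[-0.98  -0.001  0.199]
 [-0.001  1.     0.   ]
 [-0.199  0.    -0.98 ]]
tool-frame shift to tab mm [ 62.9  -0.8 128.5]
lid,stay / bar (array([0.592, 0.039]), (np.float64(-120.1), np.float64(191.4)))
260 291 237 291
262 292 234 289
```

```bash
python3 -m crank '[[3,0,-0.6,0,0,0,0.1],[5,0,-1,0,0,0,0.1],[6,0,-1.2,0,0,0,0.1],[6,0,-1.2,0,0,0,0.1],[6,0,-1.2,0,0,0,0.1],[6,0,-1.2,0,0,0,0.1],[6,0,-1.2,0,0,0,0.1],[6,0,-1.2,0,0,0,0.1],[6,0,-1.2,0,0,0,0.1],[3,0,-0.6,0,0,0,0.1]]'; python3 -m crank '[[0,0,0,0,0,0,0.1],[0,0,0,0,0,0,0.1],[0,0,0,0,0,0,0.1],[0,0,0,0,0,0,0.1],[0,0,0,0,0,0,0.1],[0,0,0,0,0,0,0.1],[0,0,0,0,0,0,0.1],[0,0,0,0,0,0,0.1],[0,0,0,0,0,0,0.1],[0,0,0,0,0,0,0.1]]'
python3 - <<'E'
from h import *
s=get_image("side")[90:370,150:450,::-1];t=get_image("top")[100:330,150:450,::-1]
cv2.imwrite("pics/end.png",np.hstack([cv2.resize(s,(400,373)),cv2.resize(t,(400,373))]))
E
python3 st.py
```

```text
t: 19.77
tool_pos: [0.4198, -0.0534, 0.179]
tool_rot: [-0.131, 2.939, 0.013]
contact_force: [0.5, 0.0, -0.6]
opening: 0.0468
grip_force: 0.0
t: 20.6
tool_pos: [0.4205, -0.0533, 0.1789]
tool_rot: [-0.131, 2.939, 0.013]
contact_force: [1.2, 0.0, 0.4]
opening: 0.0471
grip_force: 0.0
t 20.7 open 0.0472 grip 0.0
grasp pt in bin mm [-238.9    0.7  197.3] force bin [ 1.1 -0.1 -0.2]
tool axes in bin
 [[-0.98  -0.001  0.199]
 [-0.001  1.     0.   ]
 [-0.199  0.    -0.98 ]]
tool-frame shift to tab mm [  9.9  -0.7 139.1]
lid,stay / bar (array([0.462, 0.328]), (np.float64(-177.7), np.float64(172.5)))
```

View pics/end.png

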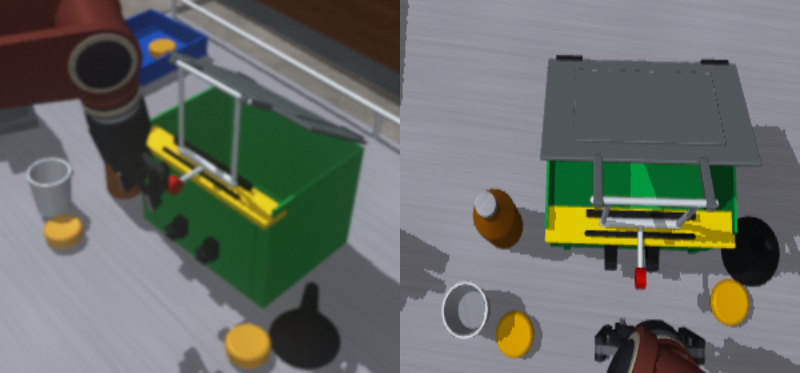

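The lid stands propped with the bar in the groove just ahead of the rear stop, and the tab, seen at (172,185) in the side view, is free. The gripper is clear and the cans, cup, bottle and funnel are where they were, so I'm handing in.

```bash
python3 -c "
from station import ctrl
print(ctrl.finish_job())"
```

```text
the job is handed in; nothing more can be done
None
```

The job is handed in: the lid is propped open by the stay with its bar in the ledge groove, the gripper is clear, and nothing else on the cart looked moved in the final pictures (about 21 s of the 51 s used).

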